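# Clamp a heat sink with the ratchet trigger

## Robot

A 7-joint arm with a two-finger parallel gripper is mounted at the origin on a cart in front of the work surface, level with it; the furniture and walls round the work are solid. World frame = base frame: x ahead of the robot, y to its left, z up, the work surface at z = 0. Lengths are in m, angles in rad, forces in N, time in s.
With the tool pointing down it reaches from about 0.425 to 0.925 m from the base axis. Payload 6.8 kg.
Tool frame: the origin (TCP) lies at the very end of the fingers, on their centre line; the grasp point (between the pads) lies 19 mm behind it; z points along the fingers, y is the line along which they close (so a half turn about z gives the same grasp; the last joint's range is limited). The gripper opens to 85 mm and grips with 20 to 120 N. Pads are 22 mm wide; open, the fingers measure 114 mm over their backs; the gripper's body (76 mm by 85 mm) begins 54 mm behind the grasp point. The pads swing forward as they close: fully open they stand 13 mm farther back than shut.
Start: joints at [1.131, 0.477, 0.022, 1.555, -0.011, 1.109, -0.083], TCP at [0.22, -0.638, 0.231] pointing down, gripper open.
Joint ranges: [-2.96, 2.96], [-0.34, 2.1], [-1.41, 1.46], [0.24, 2.44], [-1.37, 4.51], [0.17, 1.92], [-2.96, 2.96]. Speed limits (rad/s): [2.39, 2.39, 3.14, 3.14, 3.14, 3.14, 3.14].

## Interface

Orientations are given as a unit quaternion [w, x, y, z].
In Python, from station import bot gives the robot as it stands.
- The arm moves only by the tool apply_moves, never from a script. Its argument "deltas" is a list of rows, each a list of 3 entries, a list of its own where there are three numbers: the closure, from 0 (fully open) to 1 (shut), then the shift along the tool's x, y, z in units of 0.2 m (1.0 is 0.2 m), then the turn about the tool's z in units of 2 pi rad (1.0 is 2 pi rad). A call has 1 to 12 rows; each row is the pose to reach, as a shift and turn from the pose commanded when the call began, along the tool's axes at that moment, turning the shorter way round; what a row does not reach only later rows make up. A row lasts 1/10 s, in which the tool goes at most 50 mm and 8.59 degrees, less where a joint would pass 70% of its speed; a pose out of reach is approached as far as the arm can. A call with a number of a shift or a turn outside -1 to 1 is refused whole. A call with a gripper value outside its range is refused whole. The fingers move at their own pace and stop on an object; "squeeze" is the grip in N (left out, the last holds). Time passes only in rows, so rows that repeat a pose let the fingers close. It gives the time, the measured TCP pose, the force, the opening and the grip force at its end, in the units of the state.
- bot.get_obs(): the state, without advancing time (a new reading comes with each control period).
- bot.read_camera(name): name is "scene" or "top"; returns a dict with "color" (384x512x3 uint8, red, green, blue), "intrinsics" (3x3 intrinsics, pixels), "pose" (4x4, takes a point from camera to world coordinates). Camera axes: x right, y down, z forward; pixel columns grow to the right and rows downward; lengths in m; the calibration is good to about 2 mm. A picture is of the moment at which its call begins. There is no depth.
- bot.hand_in(): hands the job in; it is judged then, once.
Trained networks look in a picture, given as the dict that the camera call returned (one of the last four; its "shot" number tells which), for a name from the list of things; names that differ only in an ending like _2 or _b are one class to them, and where a whole thing is asked for, a point or a joint stands for the part that bears it (a point fixed in the world has none). Each returns a list of dicts, best first, with "confidence" (0 to 1); they miss things now and then, are a little off and sometimes report something else, mostly with a low value. They report only what shows in the picture. A call takes as long as a camera call. They do not tell look-alikes from the thing itself.
- bot.look_for(picture, target): "point" ([x, y, z] in m, in world coordinates, good to about 4 mm: the middle of the surface that is visible of it).
The state is a dict: "t": time; "q": joint angles; "joint_vel": joint speeds; "joint_torque": joint torques, N m; "eef_pos": TCP position; "tool_rot": TCP orientation; "contact_force": force on the tool from outside, world axes, zero at the start; "torque": the same for the moment, N m; "gripper_width": opening from 0.0 (shut) to 1.0 (fully open); "grasp_force": force on a finger pad.
Only numpy, scipy, OpenCV 4.12 (cv2) and the standard library are available. Lean on these libraries where they do the work, as an engineer would, in place of code of your own. Each camera call takes 0.05 s, during which the arm holds its last target. There are 200 camera calls.

## Task

Stand the white screw tub, which is in the way on the clamp's bed, upright in the grey tray, and set the black heat sink base down on the bed, central, fins running from jaw to jaw. Squeeze the orange two-lever trigger fully again and again, letting it spring back, until the jaw, moved only by the trigger and never pushed, holds the heat sink firmly on the fixed jaw with its orange sprung pad pushed back over half its travel after release. Then throw the red-knobbed lock lever right over, leaving the carton, screwdriver and dongle alone.

Things in the scene. Friction and masses are not known exactly. Their poses are not given: they have to be found in the camera images.
- clamp: Blue bench clamp, fixed. Origin: underside of its base plate (84 mm wide in y, 12 mm thick, x=-190 to +160 mm). x axis: along the bar, in the closing direction; z up. Housing to z=64 mm from x=-170 to -70 mm; toothed bar sticks out behind to x=-207 mm at most. The ratchet lets the jaw advance to +x and holds it against going back.
- jaw: Sliding jaw: blue block, z=31 to 61 mm, 50 mm wide, with the toothed bar and the orange pad. Axes as the clamp's; the clamp-frame x of its origin is its travel, 0 (back) to 75 mm. The front face of the orange pad (46 mm wide, z=32 to 59 mm) lies 20 mm in front (+x) of this origin while the pad is out. Not to be pushed by hand (over 5 N counts).
- pad (a joint): How far the orange sprung pad is pushed back towards the jaw block, m: 0 out, 0.012 fully back; spring 1 N per mm. After the trigger is released the ratchet may let the jaw slip back up to 3 mm.
- trigger (a joint): Angle of the trigger levers, rad: 0 released, 0.24 fully squeezed. The two levers are linked, always close symmetrically, and spring back by themselves. A full squeeze moves the jaw 12 to 20 mm, so about 3 to 5 squeezes are needed; it takes 5 to 15 N per lever.
- trigger_mid (a point): Midway between the two upright orange trigger levers, 115 mm above the bench; fixed, at x=-120, y=0 in the clamp's frame. Levers: 26 mm wide (y), 10 mm thick (x), hinged at z=50 mm, tops at z=141 mm; over their outer faces 62 mm released, at this height 31 mm squeezed. Squeeze them together along the clamp's x, fingers at about this height.
- lock (a joint): Angle of the lock lever, rad: 0 leaning 0.45 rad from upright to the clamp's +y side (towards the robot), 0.9 thrown fully over to the -y side; starts at 0 to 0.15. It stays where it is left and moves under about 1 N at the knob.
- lock_knob (a point): Centre of the red knob (18 mm ball) on the lock lever, a 9 mm rod hinged about a line along the clamp's x at y=0, z=54 mm, x=-36 mm in the clamp's frame; knob 46 mm from the hinge. Push it over along the clamp's -y.
- screw_tub: White screw tub, round, 40 mm in diameter, 45 mm tall. Origin: centre of its underside, z up. At the start it stands on the clamp's bed.
- heat_sink: Black finned heat sink, 45 x 50 x 25 mm (x, y, z), 0.11 kg. Origin: centre of its underside. Fins stand upright (z) and run along its x axis; the flat outer fins are the faces at y=-25 and +25 mm, good to grasp.
- tray: Grey open tray, 110 x 110 x 28 mm, wall and floor 4 mm thick, fixed on the bench. Origin: centre of its underside.
- relay_box: Bystander: small brown carton 51 x 70 x 40 mm, origin centre of underside.
- driver_blue: Bystander: blue screwdriver lying down, 145 mm, origin under its middle.
- usb_dongle: Bystander: black dongle lying flat, 58 x 20 x 10 mm, origin under its middle.
- bed_end (a point): Where the clamp's bed meets the gripping face of the fixed jaw, mid width; at x=115, y=0, z=30 mm in the clamp's frame. The bed is a steel rail 36 mm wide, top 30 mm above the bench, running from here along the clamp's -x. Fixed jaw 54 mm wide, top 64 mm above the bench.
Mind the look-alikes: they are no part of the job. Of the things shaped like the screw_tub, the white one is meant.

How it is judged:
On the way, in this order (a step that is already met when the one before it is completed fails the run):
1. the tub stands upright in the tray (x of screw_tub in the frame of tray between -0.05 and 0.05 m and y of screw_tub in the frame of tray between -0.05 and 0.05 m and z of screw_tub in the frame of tray below 0.012 m and angle between screw_tub's own z axis and vertical below 0.15 rad), for 0.2 s.
2. the heat sink lies base down on the bed between the jaws, fins running from jaw to jaw, let go (x of heat_sink in the frame of clamp between 0.05 and 0.097 m and y of heat_sink in the frame of clamp between -0.014 and 0.014 m and z of heat_sink in the frame of clamp between 0.027 and 0.036 m and angle between the x axis of heat_sink and the x axis of clamp, either way round below 0.2 rad and angle between heat_sink's own z axis and vertical below 0.12 rad and contact force between heat_sink and the fingers below 0.1 N), for 0.2 s.
3. the trigger is squeezed (value of joint trigger above 0.14 rad).
4. the trigger is let go (value of joint trigger below 0.05 rad).
5. the trigger is squeezed again (value of joint trigger above 0.14 rad).
6. the heat sink is held firmly by the jaw with the trigger let go, the lock lever not yet thrown (x of heat_sink in the frame of clamp between 0.086 and 0.097 m and y of heat_sink in the frame of clamp between -0.014 and 0.014 m and z of heat_sink in the frame of clamp between 0.027 and 0.036 m and angle between the x axis of heat_sink and the x axis of clamp, either way round below 0.2 rad and angle between heat_sink's own z axis and vertical below 0.12 rad and value of joint pad above 0.005 m and contact force between heat_sink and jaw above 3 N and value of joint trigger below 0.05 rad and value of joint lock below 0.45 rad), for 0.3 s.
7. the lock lever is thrown over (value of joint lock above 0.7 rad), for 0.2 s.
At the end, for the whole second after the job is handed in: Tub upright on the tray's floor, off its walls; heat sink on the bed against the fixed jaw, within 14 mm of the middle, fins along the bar within 0.2 rad; pad pressed back over 5 mm, bearing on it with over 3 N; trigger released; lock lever past 0.7 rad; all at rest (all of step 1 and x of heat_sink in the frame of clamp between 0.086 and 0.097 m and y of heat_sink in the frame of clamp between -0.014 and 0.014 m and z of heat_sink in the frame of clamp between 0.027 and 0.036 m and angle between the x axis of heat_sink and the x axis of clamp, either way round below 0.2 rad and angle between heat_sink's own z axis and vertical below 0.12 rad and value of joint pad above 0.005 m and contact force between heat_sink and jaw above 3 N and value of joint trigger below 0.05 rad and value of joint lock above 0.7 rad and linear speed of each of heat_sink, screw_tub below 0.02 m/s); the robot touches nothing.
It fails at once if the sliding jaw is pushed by the robot with more than 5 N (contact force between any of the fingers, the arm and jaw above 5 N).
It fails at once if the carton is moved more than 30 mm (distance of relay_box from where it was at the start of the episode above 0.03 m).
It fails at once if the screwdriver is moved more than 30 mm (distance of driver_blue from where it was at the start of the episode above 0.03 m).
It fails at once if the dongle is moved more than 30 mm (distance of usb_dongle from where it was at the start of the episode above 0.03 m).
It also fails if it takes over 72 s, if anything falls off the work surface, if the arm or the gripper's body presses on something with over 40 N, if the wrist force passes 120 N, or if a joint passes its speed limit or range.

## Working session

There is one attempt and no reset: what is moved stays moved. The work goes in short steps, Python scripts to look and compute and a tool call to move; the robot and the scene stay as the last step left them, time stands still between calls to the robot, and variables do not carry over. Pictures are saved under pics/ and viewed, at most 10 in all, crops included, and the job is handed in when it is done.

Besides the shell and the picture viewer there is one more tool, called after "Call:" as name([rows], argument=value, ...), one row to a line, values as JSON. apply_moves: Moves the arm, as the interface text tells. Its arguments: {"type":"object","properties":{"deltas":{"type":"array","items":{"type":"array"}},"squeeze":{"type":"number"}},"required":["deltas"]}

```bash
mkdir -p pics; ls
python3 - <<'E'
from station import bot
import cv2,numpy as np
o=bot.get_obs();print({k:np.round(v,4).tolist() for k,v in o.items()})
for c in("scene","top"):
    p=bot.read_camera(c);cv2.imwrite(f"pics/{c}0.png",p["color"][:,:,::-1])
    print(c,np.round(p["intrinsics"],1).tolist(),np.round(p["pose"],3).tolist())
    for n in["clamp","jaw","trigger","lock_knob","screw_tub","heat_sink","tray","relay_box","driver_blue","usb_dongle"]:
        print(n,[(np.round(d["point"],3).tolist(),round(d["confidence"],2)) for d in bot.look_for(p,n)[:4]])
E
```

```text
pics
{'t': 0.0, 'q': [1.1309, 0.4778, 0.0223, 1.5565, -0.0115, 1.1093, -0.0831], 'joint_vel': [-0.0013, 0.0016, -0.0005, -0.0003, -0.0009, -0.0009, -0.0005], 'joint_torque': [-0.0003, -59.6444, 1.6076, -28.1198, 0.0123, 0.0093, 0.0], 'eef_pos': [0.2197, -0.6376, 0.2303], 'tool_rot': [-0.0009, 0.9863, 0.1651, -0.0002], 'contact_force': [0.2658, 1.0857, -0.1019], 'torque': [-0.0336, -0.0243, -0.0156], 'grasp_force': 0.0, 'gripper_width': 0.9977}
scene [[468.5, 0.0, 256.6], [0.0, 468.5, 187.6], [0.0, 0.0, 1.0]] [[-0.764, -0.462, 0.45, -0.024], [-0.646, 0.544, -0.536, 0.785], [0.003, -0.7, -0.714, 1.1], [0.0, 0.0, 0.0, 1.0]]
clamp [([0.57, 0.073, 0.032], 0.9)]
jaw [([0.572, 0.097, 0.043], 0.9)]
trigger [([0.535, -0.032, 0.097], 0.73)]
lock_knob [([0.563, 0.075, 0.095], 0.63)]
screw_tub [([0.568, 0.346, 0.045], 0.66), ([0.608, 0.176, 0.072], 0.52), ([0.679, 0.324, 0.043], 0.49), ([0.735, 0.154, 0.04], 0.46)]
heat_sink [([0.464, -0.231, 0.021], 0.63)]
tray [([0.7, 0.016, 0.003], 0.83)]
relay_box [([0.605, -0.284, 0.04], 0.82), ([0.758, 0.234, 0.021], 0.74), ([0.7, 0.019, 0.003], 0.64)]
driver_blue [([0.758, 0.235, 0.023], 0.54)]
usb_dongle [([0.804, 0.054, 0.014], 0.63), ([0.609, -0.285, 0.041], 0.36)]
top [[383.1, 0.0, 255.0], [0.0, 383.1, 198.7], [0.0, 0.0, 1.0]] [[0.029, -0.981, 0.193, 0.454], [-0.999, -0.034, -0.023, 0.037], [0.03, -0.192, -0.981, 0.993], [0.0, 0.0, 0.0, 1.0]]
clamp [([0.577, 0.069, 0.029], 0.71)]
jaw [([0.57, 0.048, 0.039], 0.69)]
trigger []
lock_knob [([0.564, 0.063, 0.101], 0.64)]
screw_tub [([0.615, 0.167, 0.076], 0.82), ([0.574, 0.338, 0.044], 0.78), ([0.735, 0.147, 0.045], 0.64), ([0.691, 0.315, 0.044], 0.6)]
heat_sink [([0.47, -0.239, 0.017], 0.7), ([0.698, 0.022, 0.005], 0.51), ([0.616, -0.284, 0.041], 0.29)]
tray [([0.695, 0.022, 0.007], 0.95)]
relay_box [([0.612, -0.286, 0.04], 0.55)]
driver_blue [([0.761, 0.236, 0.025], 0.82)]
usb_dongle [([0.809, 0.053, 0.01], 0.43)]
```

View pics/scene0.png

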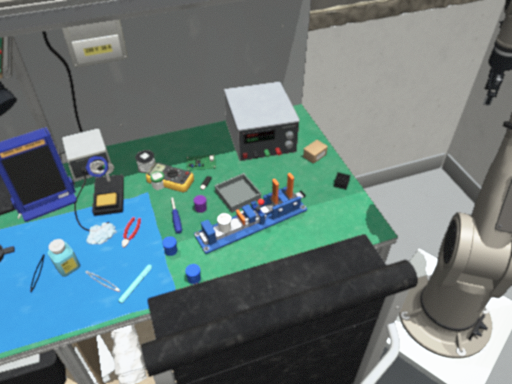

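View pics/top0.png

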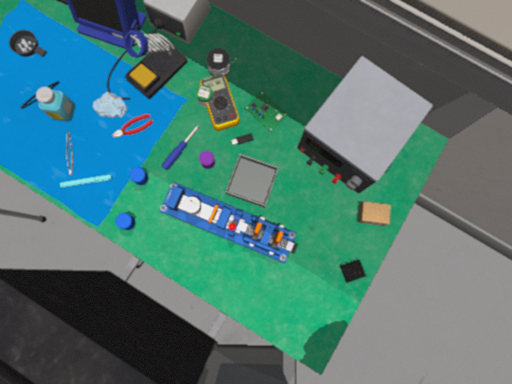

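The scene picture shows the clamp running from (205,240) to (305,205), with the levers at (275,190) and (290,182). In the top picture the white tub is at (190,204), the tray at (251,180) and the heat sink at (352,271). I'll enlarge the clamp and heat sink in both views to measure orientation.

Run:
```python
import cv2,numpy as np
t=cv2.imread("pics/top0.png");s=cv2.imread("pics/scene0.png")
a=cv2.resize(t[178:268,155:305],None,fx=5,fy=5,interpolation=cv2.INTER_CUBIC)
h=cv2.resize(t[256:286,335:370],None,fx=5,fy=5,interpolation=cv2.INTER_CUBIC)
a[300:450,0:175]=h
cv2.imwrite("pics/c1.png",a)
cv2.imwrite("pics/c2.png",cv2.resize(s[165:255,190:315],None,fx=6,fy=6,interpolation=cv2.INTER_CUBIC))
```

```text
(no output)
```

View pics/c1.png

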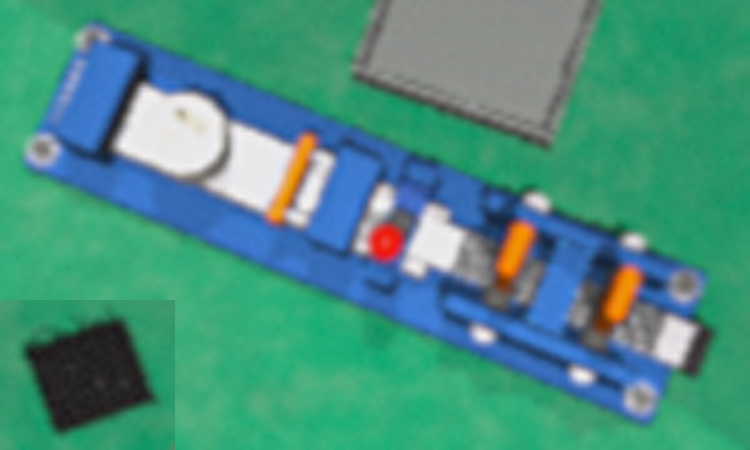

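View pics/c2.png

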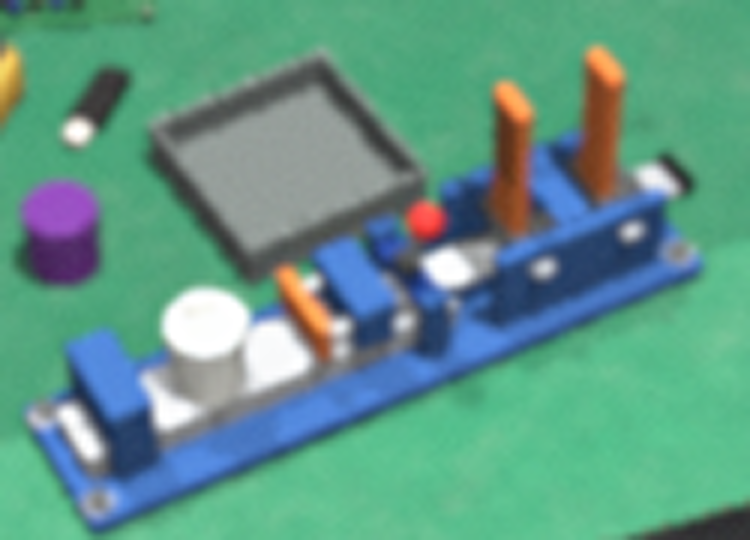

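The crops show the base-plate corners, lever tops, knob and heat-sink corners clearly. Next I'll fit the clamp pose to them and the heat sink's silhouette (45 or 50 mm side), using both views.

```bash
cat > h.py <<'E'
import numpy as np,cv2
from scipy.optimize import least_squares,minimize
from station import bot
def proj(p,P):
    T=np.linalg.inv(p["pose"]);q=np.atleast_2d(P)@T[:3,:3].T+T[:3,3];q=q@p["intrinsics"].T
    return q[:,:2]/q[:,2:]
def ray(p,uv,z):
    d=p["pose"][:3,:3]@np.linalg.inv(p["intrinsics"])@np.array([*uv,1.]);o=p["pose"][:3,3]
    return o+d*(z-o[2])/d[2]
def place(b,P):
    c,s=np.cos(b[2]),np.sin(b[2]);P=np.atleast_2d(P).astype(float)
    return np.c_[b[0]+c*P[:,0]-s*P[:,1],b[1]+s*P[:,0]+c*P[:,1],P[:,2]]
E
python3 - <<'E'
from h import *
T=bot.read_camera("top");S=bot.read_camera("scene")
M=[(.16,-.042,.012),(.16,.042,.012),(-.19,-.042,.012),(-.19,.042,.012),(-.093,0,.141),(-.147,0,.141)]
ut=np.array([(95,22),(25,165),(707,270),(650,424),(518,232),(627,278)])/5+[155,178]
Ms=[(.16,-.042,.012),(.16,.042,.0),(-.19,.042,.0),(-.093,0,.141),(-.147,0,.141)]
us=np.array([(28,405),(98,530),(700,268),(515,95),(607,58)])/6+[190,165]
f=lambda b:np.r_[(proj(T,place(b,M))-ut).ravel(),(proj(S,place(b,Ms))-us).ravel()]
for g,n in((f,'both'),(lambda b:f(b)[:12],'top'),(lambda b:f(b)[12:],'scene')):
    r=least_squares(g,[.58,.07,1.2],loss='soft_l1');print(n,np.round(r.x,4),np.round(r.fun,1).tolist())
b=least_squares(f,[.58,.07,1.2],loss='soft_l1').x
for n,u in(("tub",np.array([190,120])/5+[155,178]),):
    w=ray(T,u,.075);w2=ray(S,np.array([205,320])/6+[190,165],.075);print(n,w,w2)
k=least_squares(lambda a:np.r_[(proj(T,place(b,[(-.036,-.046*np.sin(a[0]-.45),.054+.046*np.cos(a[0]-.45))]))-np.array([386,243])/5-[155,178])[0],(proj(S,place(b,[(-.036,-.046*np.sin(a[0]-.45),.054+.046*np.cos(a[0]-.45))]))-np.array([427,220])/6-[190,165])[0]],[.1]);print("lock",k.x,k.fun,place(b,[(-.036,-.046*np.sin(k.x[0]-.45),.054+.046*np.cos(k.x[0]-.45))]))
# heat sink silhouettes
def mask(p,c):
    u=proj(p,[c])[0].astype(int);m=np.zeros(p["color"].shape[:2],bool)
    sl=np.s_[u[1]-22:u[1]+22,u[0]-22:u[0]+22];m[sl]=p["color"][sl].max(2)<70;return m
mT,mS=mask(T,[.467,-.235,.015]),mask(S,[.467,-.235,.015]);print(mT.sum(),mS.sum())
def box(x,y,z):return np.array([(i*x/2,j*y/2,k*z) for i in(-1,1) for j in(-1,1) for k in(0,1)])
def cost(b,d,ps):
    s=0
    for p,m in ps:
        q=proj(p,place(b,box(*d)));h=cv2.convexHull((q*16*4+32).astype(np.int32))
        im=np.zeros((384*4,512*4),np.uint8);cv2.fillConvexPoly(im,h,1,shift=4)
        im=cv2.resize(im.astype(np.float32),(512,384),interpolation=cv2.INTER_AREA);s+=np.abs(im-m).sum()
    return s
for d in((.045,.05,.025),(.05,.045,.025)):
  for ps in([(T,mT),(S,mS)],[(T,mT)],[(S,mS)]):
    best=min((minimize(cost,[.467,-.235,a],args=(d,ps),method='Nelder-Mead',options=dict(initial_simplex=[[.467,-.235,a],[.475,-.235,a],[.467,-.227,a],[.467,-.235,a+.15]])) for a in(-.2,.1,.4,.7)),key=lambda r:r.fun)
    print(d,len(ps),best.fun,best.x)
# tray
print("tray",ray(T,np.array([251,180]),0))
cv2.imwrite("pics/hs.png",np.hstack([cv2.resize(p["color"][int(u[1])-20:int(u[1])+20,int(u[0])-20:int(u[0])+20,::-1],None,fx=10,fy=10,interpolation=cv2.INTER_CUBIC) for p in(T,S) for u in proj(p,[[.467,-.235,.015]])])*1)
im=cv2.imread("pics/hs.png").astype(float);cv2.imwrite("pics/hs.png",np.clip(im*3,0,255))
E
```

```text
both [0.5901 0.0941 1.2169] [-1.2, -0.9, -0.7, -0.1, 1.1, -0.3, 0.8, -0.4, -0.2, 2.2, 0.5, 2.1, -0.8, -0.6, -0.1, 1.0, 0.6, 0.2, -0.5, -0.4, -0.2, -0.6]
top [0.5908 0.0944 1.2169] [-1.3, -1.1, -0.8, -0.4, 1.0, -0.5, 0.7, -0.7, -0.3, 1.9, 0.4, 1.8]
scene [0.5894 0.0939 1.2168] [-0.6, -0.5, 0.1, 1.1, 0.8, 0.3, -0.3, -0.3, 0.1, -0.5]
tub [0.62085717 0.16495684 0.075     ] [0.61331361 0.17006913 0.075     ]
lock [0.06036244] [0.21339231 0.06064715 0.03144676 0.01086904] [[0.56127696 0.06638253 0.09655215]]
350 170
(0.045, 0.05, 0.025) 2 137.0 [ 0.47049631 -0.2373473   0.43257621]
(0.045, 0.05, 0.025) 1 72.75 [ 0.46994179 -0.23781077  0.29225287]
(0.045, 0.05, 0.025) 1 58.125 [ 0.47165409 -0.24032974  0.45244088]
(0.05, 0.045, 0.025) 2 154.875 [ 0.47207167 -0.23682737  0.38460243]
(0.05, 0.045, 0.025) 1 81.5625 [ 0.4730001  -0.23700572  0.3404805 ]
(0.05, 0.045, 0.025) 1 67.4375 [ 0.47267943 -0.2375847   0.44078481]
tray [0.69933202 0.02507486 0.        ][ WARN:0@6.508] global loadsave.cpp:1063 imwrite_ Unsupported depth image for selected encoder is fallbacked to CV_8U.
```

View pics/hs.png

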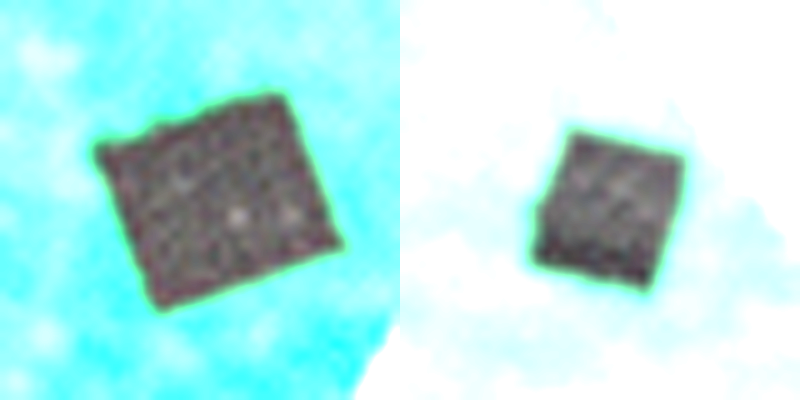

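The top view shows a jagged upper edge, which is the fin ends. So the fins run roughly along world x at a yaw of about 0.35, and the 45x50 silhouette also fits better that way. The clamp is at (0.590, 0.094) with yaw 1.217, and the tub comes out at clamp (0.078, 0.000), which is consistent. Moving to the tub now.

Call:
apply_moves([
  [0,[0.8,-0.8,0],0],
  [0,[0.8,-0.8,0],0],
  [0,[0.8,-0.8,0],0],
  [0,[0.8,-0.8,0],0],
  [0,[0.8,-0.8,0],0],
  [0,[0.8,-0.8,0],0],
])

```text
t: 1.8
eef_pos: [0.3219, -0.4307, 0.2317]
tool_rot: [-0.0, 0.986, 0.169, 0.001]
contact_force: [0.3, -0.5, 0.3]
gripper_width: 0.996
grasp_force: 0.0
```

Call:
apply_moves([
  [0,[0.8,-0.8,0],0],
  [0,[0.8,-0.8,0],0],
  [0,[0.8,-0.8,0],0],
  [0,[0.8,-0.8,0],0],
  [0,[0.8,-0.8,0],0],
  [0,[0.8,-0.8,0],0],
])

```text
t: 2.4
eef_pos: [0.4203, -0.2282, 0.2317]
tool_rot: [-0.0, 0.986, 0.168, 0.001]
contact_force: [-0.1, -0.8, -0.1]
gripper_width: 0.999
grasp_force: 0.0
```

Call:
apply_moves([
  [0,[0.8,-0.8,0],-0.141],
  [0,[0.8,-0.8,0],-0.141],
  [0,[0.8,-0.8,0],-0.141],
  [0,[0.8,-0.8,0],-0.141],
  [0,[0.8,-0.8,0],-0.141],
  [0,[0.8,-0.8,0],-0.141],
  [0,[0.8,-0.8,0],-0.141],
  [0,[0.8,-0.8,0],-0.141],
])

```text
t: 3.2
eef_pos: [0.5173, -0.0301, 0.2311]
tool_rot: [0.0, 0.822, 0.569, -0.0]
contact_force: [0.7, -0.0, -0.2]
gripper_width: 1.001
grasp_force: 0.0
```

```bash
cat >> h.py <<'E'
B=np.array([.590,.0941,1.217])   # clamp pose
def cl(x,y,z): return place(B,[(x,y,z)])[0]
def yaw(o): w,x,y,z=o["tool_rot"]; return np.arctan2(2*(x*y+w*z),1-2*(y*y+z*z))
def go(*ts):
    """print shifts/turns (move units) from one target (pos,yaw) to the next, starting where the tool is"""
    o=bot.get_obs();p=np.array(o["eef_pos"]);a=yaw(o);print("at",np.round(p,4),"yaw",round(a,3),"w",round(o["gripper_width"]*85,1),"F",np.round(o["contact_force"],1),"t",round(o["t"],2))
    for q,b in ts:
        d=np.array(q)-p;c,s=np.cos(a),np.sin(a)
        t=-((b-a+np.pi)%(2*np.pi)-np.pi)/2/np.pi
        print("to",np.round(q,3),"shift",np.round([(d[0]*c+d[1]*s)/.2,(d[0]*s-d[1]*c)/.2,-d[2]/.2],3),"turn",round(t,3))
        p=np.array(q);a=b
E
python3 -c "
from h import *
go((cl(.078,0,.231),1.217),(cl(.078,0,.05),1.217))"
```

```text
at [ 0.5173 -0.0301  0.2311] yaw 1.211 w 85.0 F [ 0.7 -0.  -0.2] t 3.2
to [0.617 0.167 0.231] shift [1.099 0.119 0.   ] turn -0.001
to [0.617 0.167 0.05 ] shift [0.    0.    0.905] turn -0.0
```

Call:
apply_moves([
  [0,[1.0,0.12,0],0],
  [0,[1.0,0.12,0],0],
  [0,[1.0,0.12,0],0],
  [0,[1.0,0.12,0],0],
  [0,[1.0,0.12,0],0],
])

```text
t: 3.7
eef_pos: [0.6102, 0.1579, 0.2313]
tool_rot: [-0.002, 0.819, 0.573, 0.002]
contact_force: [-1.2, 0.1, -1.0]
gripper_width: 1.001
grasp_force: 0.0
```

Call:
apply_moves([
  [0,[0.1,0,0.2],0],
  [0,[0.1,0,0.4],0],
  [0,[0.1,0,0.6],0],
  [0,[0.1,0,0.75],0],
  [0,[0.1,0,0.85],0],
  [0,[0.1,0,0.93],0],
  [0,[0.1,0,0.93],0],
])

```text
t: 4.4
eef_pos: [0.6149, 0.1679, 0.0431]
tool_rot: [-0.0, 0.821, 0.571, -0.002]
contact_force: [-0.1, -0.4, -0.1]
gripper_width: 0.998
grasp_force: 0.0
```

Call:
apply_moves([
  [0.4,[0,0,0],0],
  [0.6,[0,0,0],0],
  [1,[0,0,0],0],
  [1,[0,0,0],0],
  [1,[0,0,0],0],
  [1,[0,0,0],0],
  [1,[0,0,0],0],
], squeeze=30)

```text
t: 5.1
eef_pos: [0.6168, 0.1704, 0.0468]
tool_rot: [0.0, 0.82, 0.572, 0.001]
contact_force: [-2.2, -0.3, 5.5]
gripper_width: 0.456
grasp_force: 29.7
```

```bash
python3 -c "
from h import *
go((cl(.078,0,.2),1.217),([.697,.024,.2],1.217),([.697,.024,.025],1.217))
T=bot.read_camera('top');cv2.imwrite('pics/t1.png',cv2.resize(T['color'][130:270,150:310,::-1],None,fx=4,fy=4,interpolation=cv2.INTER_CUBIC))
print([(np.round(d['point'],3),d['confidence']) for d in bot.look_for(T,'tray')])"
```

```text
at [0.6168 0.1704 0.0468] yaw 1.217 w 38.8 F [-2.2 -0.3  5.5] t 5.1
to [0.617 0.167 0.2  ] shift [-0.014  0.006 -0.766] turn 0.0
to [0.697 0.024 0.2  ] shift [-0.533  0.623 -0.   ] turn -0.0
to [0.697 0.024 0.025] shift [0.    0.    0.875] turn -0.0
[(array([0.698, 0.022, 0.006]), 0.87)]
```

View pics/t1.png

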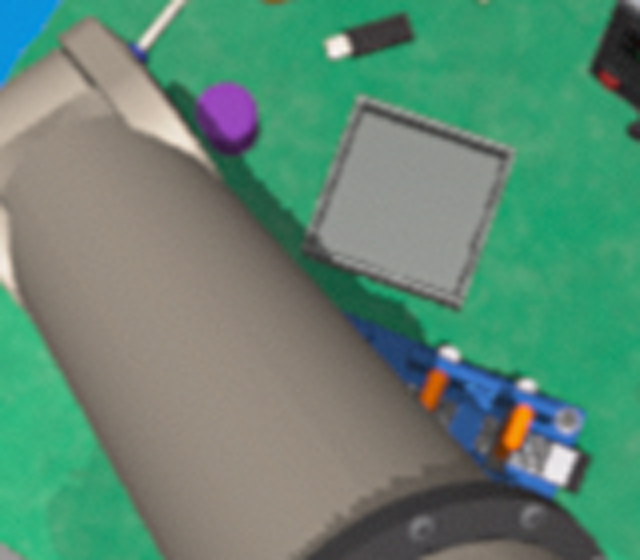

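The tub is gripped at 38.8 mm, and the tray centre is confirmed at about (0.698, 0.022). Lifting it and carrying it to the tray.

Call:
apply_moves([
  [1,[0,0,-0.1],0],
  [1,[0,0,-0.25],0],
  [1,[0,0,-0.45],0],
  [1,[0,0,-0.65],0],
  [1,[0,0,-0.766],0],
  [1,[0,0,-0.766],0],
])

```text
t: 5.8
eef_pos: [0.6182, 0.1712, 0.2032]
tool_rot: [0.001, 0.82, 0.572, 0.004]
contact_force: [-0.2, -0.4, -1.0]
gripper_width: 0.458
grasp_force: 30.3
```

Call:
apply_moves([
  [1,[-0.1,0.12,0],0],
  [1,[-0.22,0.26,0],0],
  [1,[-0.34,0.4,0],0],
  [1,[-0.45,0.52,0],0],
  [1,[-0.55,0.625,0],0],
  [1,[-0.55,0.625,0],0],
  [1,[-0.55,0.625,0.15],0],
  [1,[-0.55,0.625,0.35],0],
  [1,[-0.55,0.625,0.55],0],
  [1,[-0.55,0.625,0.7],0],
  [1,[-0.55,0.625,0.7],0],
])

```text
t: 6.9
eef_pos: [0.6905, 0.0239, 0.0526]
tool_rot: [-0.003, 0.82, 0.572, -0.004]
contact_force: [0.0, 0.3, -0.6]
gripper_width: 0.456
grasp_force: 30.4
```

```bash
python3 -c "
from h import *
go(([.697,.023,.022],1.217))"
```

```text
at [0.6905 0.0239 0.0526] yaw 1.219 w 38.7 F [ 0.   0.3 -0.6] t 6.9
to [0.697 0.023 0.022] shift [0.007 0.032 0.153] turn 0.0
```

Call:
apply_moves([
  [1,[0,0.03,0.08],0],
  [1,[0,0.03,0.12],0],
  [1,[0,0.03,0.15],0],
  [1,[0,0.03,0.155],0],
  [1,[0,0.03,0.155],0],
  [0.4,[0,0.03,0.155],0],
  [0.35,[0,0.03,0.155],0],
  [0.35,[0,0.03,0.155],0],
  [0.35,[0,0.03,0.1],0],
  [0.35,[0,0.03,-0.1],0],
  [0.35,[0,0.03,-0.3],0],
  [0.1,[0,0.03,-0.5],0],
])

```text
t: 8.1
eef_pos: [0.7008, 0.0217, 0.1608]
tool_rot: [0.0, 0.82, 0.572, 0.0]
contact_force: [0.1, -1.2, 0.1]
gripper_width: 0.797
grasp_force: 0.0
```

```bash
python3 -c "
from h import *
go(([.47,-.237,.2],.35),([.47,-.237,.004],.35))"
```

```text
at [0.7008 0.0217 0.1608] yaw 1.218 w 67.7 F [ 0.1 -1.2  0.1] t 8.1
to [ 0.47  -0.237  0.2  ] shift [-1.613 -0.636 -0.196] turn 0.138
to [ 0.47  -0.237  0.004] shift [0.   0.   0.98] turn -0.0
```

Call:
apply_moves([
  [0,[0,0,-0.2],0],
  [0,[-0.8,-0.32,-0.2],0.138],
  [0,[-0.8,-0.32,-0.2],0.138],
  [0,[-0.8,-0.32,-0.2],0.138],
  [0,[-0.8,-0.32,-0.2],0.138],
  [0,[-0.8,-0.32,-0.2],0.138],
  [0,[-0.8,-0.32,-0.2],0.138],
  [0,[-0.8,-0.32,-0.2],0.138],
  [0,[-0.8,-0.32,-0.2],0.138],
])

```text
t: 9.0
eef_pos: [0.5856, -0.106, 0.1992]
tool_rot: [0.0, 0.984, 0.176, 0.0]
contact_force: [0.5, -0.3, 0.3]
gripper_width: 1.003
grasp_force: 0.0
```

Run:
```python
from h import *
go(([.47,-.237,.2],.35),([.47,-.237,.004],.35))
for n in("top","scene"):
    T=bot.read_camera(n)
    for k in("screw_tub","heat_sink"):
        r=[d for d in bot.look_for(T,k)]
        print(n,k,[(np.round(d['point'],3).tolist(),round(d["confidence"],2)) for d in r])
    if n=="top":cv2.imwrite('pics/t2.png',cv2.resize(T['color'][130:300,160:370,::-1],None,fx=3,fy=3,interpolation=cv2.INTER_CUBIC))
```

```text
at [ 0.5856 -0.106   0.1992] yaw 0.354 w 85.2 F [ 0.5 -0.3  0.3] t 9.0
to [ 0.47  -0.237  0.2  ] shift [-0.77   0.413 -0.004] turn 0.001
to [ 0.47  -0.237  0.004] shift [0.   0.   0.98] turn -0.0
top screw_tub [([0.736, 0.146, 0.041], 0.73), ([0.573, 0.337, 0.041], 0.6), ([0.701, 0.022, 0.049], 0.56), ([0.692, 0.315, 0.044], 0.56)]
top heat_sink []
scene screw_tub [([0.679, 0.324, 0.042], 0.78), ([0.565, 0.344, 0.046], 0.77), ([0.69, 0.029, 0.007], 0.66), ([0.696, 0.024, 0.042], 0.62), ([0.734, 0.152, 0.04], 0.62)]
scene heat_sink [([0.466, -0.227, 0.022], 0.53)]
```

View pics/t2.png

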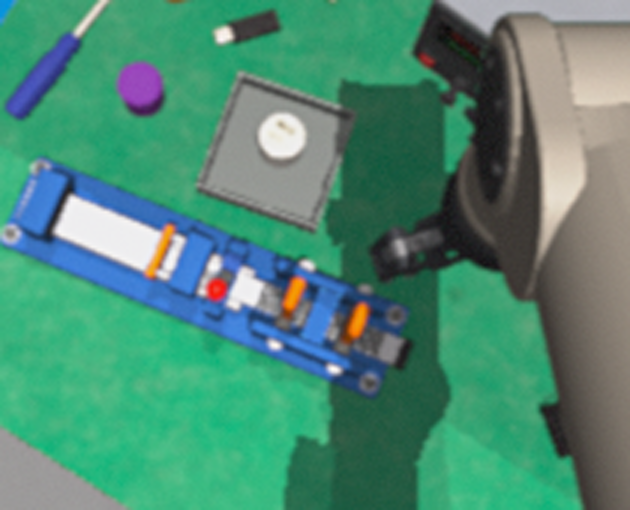

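The tub is standing in the tray, seen at (282,135). Next I'll fetch the heat sink.

Call:
apply_moves([
  [0,[-0.77,0.41,0],0],
  [0,[-0.77,0.41,0],0],
  [0,[-0.77,0.41,0],0],
  [0,[-0.77,0.41,0],0],
  [0,[-0.77,0.41,0],0],
  [0,[-0.77,0.41,0.2],0],
  [0,[-0.77,0.41,0.4],0],
  [0,[-0.77,0.41,0.6],0],
  [0,[-0.77,0.41,0.75],0],
  [0,[-0.77,0.41,0.88],0],
  [0,[-0.77,0.41,0.97],0],
  [0,[-0.77,0.41,0.97],0],
])

```text
t: 10.5
eef_pos: [0.4681, -0.2346, 0.0022]
tool_rot: [-0.002, 0.985, 0.175, -0.002]
contact_force: [0.7, 0.0, 0.5]
gripper_width: 1.0
grasp_force: 0.0
```

Call:
apply_moves([
  [0.2,[0,0,0],0],
  [0.3,[0,0,0],0],
  [0.4,[0,0,0],0],
  [1,[0,0,0],0],
  [1,[0,0,0],0],
  [1,[0,0,0],0],
  [1,[0,0,0],0],
], squeeze=35)

```text
t: 11.2
eef_pos: [0.47, -0.2366, 0.0058]
tool_rot: [0.001, 0.985, 0.174, 0.001]
contact_force: [0.0, 0.6, 6.9]
gripper_width: 0.569
grasp_force: 36.3
```

Run:
```python
from h import *
go((cl(.078,0,.2),1.217),(cl(.078,0,.04),1.217))
```

```text
at [ 0.47   -0.2366  0.0058] yaw 0.351 w 48.4 F [0.  0.6 6.9] t 11.2
to [0.617 0.167 0.2  ] shift [ 1.384 -1.644 -0.971] turn -0.138
to [0.617 0.167 0.04 ] shift [0.  0.  0.8] turn -0.0
```

Gripped at 48.4 mm, so this is the 50 mm side (the tub read 38.8 for 40).

Call:
apply_moves([
  [1,[0,0,-0.1],0],
  [1,[0,0,-0.25],0],
  [1,[0,0,-0.45],0],
  [1,[0,0,-0.65],0],
  [1,[0,0,-0.85],0],
  [1,[0,0,-0.97],0],
  [1,[0.15,-0.18,-0.97],0],
  [1,[0.3,-0.36,-0.97],0],
  [1,[0.45,-0.54,-0.97],0],
  [1,[0.6,-0.72,-0.97],0],
  [1,[0.69,-0.82,-0.97],0],
  [1,[0.69,-0.82,-0.97],0],
])

```text
t: 12.4
eef_pos: [0.5434, -0.0294, 0.1992]
tool_rot: [-0.001, 0.984, 0.178, 0.001]
contact_force: [-0.5, 0.1, -1.1]
gripper_width: 0.572
grasp_force: 37.1
```

Call:
apply_moves([
  [1,[0.12,-0.14,0],-0.02],
  [1,[0.24,-0.28,0],-0.04],
  [1,[0.36,-0.42,0],-0.06],
  [1,[0.48,-0.56,0],-0.08],
  [1,[0.58,-0.7,0],-0.1],
  [1,[0.66,-0.8,0],-0.12],
  [1,[0.68,-0.82,0],-0.138],
  [1,[0.68,-0.82,0],-0.138],
  [1,[0.68,-0.82,0],-0.138],
])

```text
t: 13.3
eef_pos: [0.6136, 0.1642, 0.1983]
tool_rot: [0.0, 0.822, 0.57, -0.001]
contact_force: [0.5, -0.9, -1.8]
gripper_width: 0.572
grasp_force: 37.1
```

Run:
```python
from h import *
go((cl(.076,0,.2),1.217),(cl(.076,0,.06),1.217),(cl(.076,0,.0375),1.217))
```

```text
at [0.6136 0.1642 0.1983] yaw 1.213 w 48.6 F [ 0.5 -0.9 -1.8] t 13.3
to [0.616 0.165 0.2  ] shift [ 0.011  0.011 -0.008] turn -0.001
to [0.616 0.165 0.06 ] shift [0.  0.  0.7] turn -0.0
to [0.616 0.165 0.038] shift [0.    0.    0.112] turn -0.0
```

Call:
apply_moves([
  [1,[0.01,0.01,0.2],0],
  [1,[0.01,0.01,0.4],0],
  [1,[0.01,0.01,0.55],0],
  [1,[0.01,0.01,0.67],0],
  [1,[0.01,0.01,0.73],0],
  [1,[0.01,0.01,0.77],0],
  [1,[0.01,0.01,0.79],0],
  [1,[0.01,0.01,0.8],0],
  [1,[0.01,0.01,0.8],0],
])

```text
t: 14.2
eef_pos: [0.6168, 0.1671, 0.0393]
tool_rot: [0.0, 0.82, 0.572, 0.001]
contact_force: [-0.4, -0.0, -1.1]
gripper_width: 0.566
grasp_force: 37.1
```

Run:
```python
from h import *
go((cl(.076,0,.0375),1.217))
S=bot.read_camera("scene");u=proj(S,[cl(.03,0,.03)])[0].astype(int)
cv2.imwrite('pics/s3.png',cv2.resize(S['color'][u[1]-45:u[1]+45,u[0]-60:u[0]+60,::-1],None,fx=6,fy=6,interpolation=cv2.INTER_CUBIC))
```

```text
at [0.6168 0.1671 0.0393] yaw 1.217 w 48.1 F [-0.4 -0.  -1.1] t 14.2
to [0.616 0.165 0.038] shift [-0.009  0.001  0.009] turn 0.0
```

View pics/s3.png

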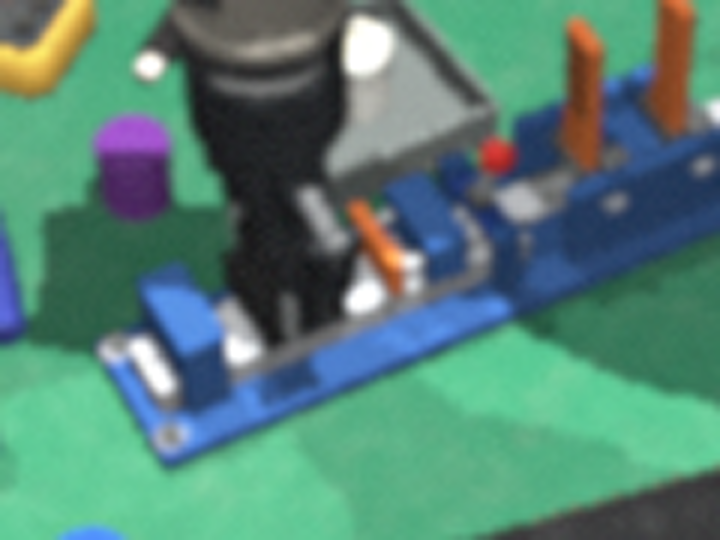

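The heat sink is between the jaws, just above the bed. Lowering it the last bit and releasing.

Call:
apply_moves([
  [1,[-0.01,0,0.01],0],
  [1,[-0.01,0,0.018],0],
  [1,[-0.01,0,0.018],0],
  [0.4,[-0.01,0,0.018],0],
  [0.2,[-0.01,0,0.018],0],
  [0.2,[-0.01,0,0.018],0],
  [0.2,[-0.01,0,-0.05],0],
  [0.2,[-0.01,0,-0.25],0],
  [0,[-0.01,0,-0.5],0],
  [0,[-0.01,0,-0.75],0],
  [0,[-0.01,0,-0.85],0],
  [0,[-0.01,0,-0.85],0],
])

```text
t: 15.45
eef_pos: [0.6177, 0.1664, 0.214]
tool_rot: [0.001, 0.82, 0.572, 0.004]
contact_force: [0.7, -0.2, -0.6]
gripper_width: 1.004
grasp_force: 0.0
```

Run:
```python
from h import *
go((cl(-.12,0,.21),1.217+np.pi/2),(cl(-.12,0,.096),1.217+np.pi/2))
for n in("top","scene"):
    T=bot.read_camera(n)
    for k in("heat_sink","trigger","jaw"):
        print(n,k,[(np.round(d['point'],3).tolist(),round(d["confidence"],2)) for d in bot.look_for(T,k)])
print(cl(.076,0,.055))
```

```text
at [0.6177 0.1664 0.214 ] yaw 1.218 w 85.3 F [ 0.7 -0.2 -0.6] t 15.45
to [ 0.548 -0.018  0.21 ] shift [-0.987 -0.005  0.02 ] turn -0.25
to [ 0.548 -0.018  0.096] shift [0.   0.   0.57] turn -0.0
top heat_sink []
top trigger [([0.689, 0.024, 0.008], 0.2)]
top jaw [([0.532, -0.058, 0.039], 0.74)]
scene heat_sink [([0.613, 0.164, 0.052], 0.78)]
scene trigger [([0.535, -0.032, 0.099], 0.54)]
scene jaw [([0.573, 0.094, 0.043], 0.57)]
[0.61633107 0.16539288 0.055     ]
```

The heat sink is on the bed and central. Moving to the trigger.

Call:
apply_moves([
  [0,[-0.2,0,0],-0.022],
  [0,[-0.4,0,0],-0.045],
  [0,[-0.6,0,0],-0.068],
  [0,[-0.8,0,0],-0.09],
  [0,[-0.99,0,0],-0.113],
  [0,[-0.99,0,0],-0.136],
  [0,[-0.99,0,0],-0.16],
  [0,[-0.99,0,0],-0.182],
  [0,[-0.99,0,0],-0.205],
  [0,[-0.99,0,0],-0.228],
  [0,[-0.99,0,0],-0.25],
  [0,[-0.99,0,0],-0.25],
])

```text
t: 17.05
eef_pos: [0.5468, -0.0207, 0.2079]
tool_rot: [-0.001, 0.175, 0.985, 0.0]
contact_force: [-0.1, 0.3, 0.2]
gripper_width: 1.001
grasp_force: 0.0
```

Run:
```python
from h import *
go((cl(-.12,0,.21),1.217+np.pi/2),(cl(-.12,0,.096),1.217+np.pi/2))
```

```text
at [ 0.5468 -0.0207  0.2079] yaw 2.79 w 85.1 F [-0.1  0.3  0.2] t 17.05
to [ 0.548 -0.018  0.21 ] shift [-0.004  0.013 -0.01 ] turn 0.0
to [ 0.548 -0.018  0.096] shift [0.   0.   0.57] turn -0.0
```

Call:
apply_moves([
  [0,[0,0.013,0.15],0],
  [0,[0,0.013,0.3],0],
  [0,[0,0.013,0.42],0],
  [0,[0,0.013,0.52],0],
  [0,[0,0.013,0.58],0],
  [0,[0,0.013,0.58],0],
])

```text
t: 17.65
eef_pos: [0.5469, -0.0182, 0.091]
tool_rot: [-0.002, 0.177, 0.984, -0.0]
contact_force: [-0.9, 0.1, -0.1]
gripper_width: 0.999
grasp_force: 0.0
```

Call:
apply_moves([
  [0.3,[0,0,0],0],
  [0.5,[0,0,0],0],
  [0.7,[0,0,0],0],
  [1,[0,0,0],0],
  [1,[0,0,0],0],
  [1,[0,0,0],0],
  [1,[0,0,0],0],
  [1,[0,0,0],0],
], squeeze=40)

```text
t: 18.45
eef_pos: [0.5505, -0.0163, 0.096]
tool_rot: [0.003, 0.175, 0.984, 0.001]
contact_force: [-3.0, 3.6, 15.3]
gripper_width: 0.397
grasp_force: 39.0
```

Run:
```python
from h import *
go((cl(-.12,0,.096),1.217+np.pi/2))
S=bot.read_camera("scene");u=proj(S,[cl(.0,0,.05)])[0].astype(int)
cv2.imwrite('pics/s4.png',cv2.resize(S['color'][u[1]-45:u[1]+45,u[0]-60:u[0]+60,::-1],None,fx=6,fy=6,interpolation=cv2.INTER_CUBIC))
```

```text
at [ 0.5505 -0.0163  0.096 ] yaw 2.789 w 33.7 F [-3.   3.6 15.3] t 18.45
to [ 0.548 -0.018  0.096] shift [ 0.006 -0.014  0.   ] turn 0.0
```

View pics/s4.png

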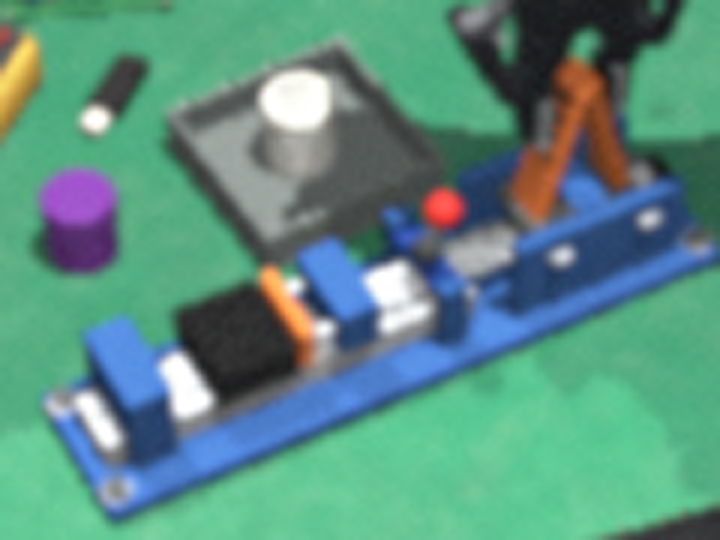

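The first squeeze was full (33.7 mm) and brought the pad up to the heat sink. Releasing, then squeezing again.

Call:
apply_moves([
  [0.5,[0,0,0],0],
  [0.2,[0,0,0],0],
  [0,[0,0,0],0],
  [0,[0,0,0],0],
  [0,[0,0,0],0],
  [0,[0,0,0],0],
  [0,[0,0,0],0],
])

```text
t: 19.2
eef_pos: [0.5478, -0.0184, 0.0923]
tool_rot: [-0.0, 0.176, 0.984, -0.0]
contact_force: [-0.3, 0.1, 0.0]
gripper_width: 1.0
grasp_force: 0.0
```

Call:
apply_moves([
  [0.3,[0,0,0],0],
  [0.5,[0,0,0],0],
  [0.7,[0,0,0],0],
  [1,[0,0,0],0],
  [1,[0,0,0],0],
  [1,[0,0,0],0],
  [1,[0,0,0],0],
  [1,[0,0,0],0],
])

```text
t: 20.0
eef_pos: [0.5499, -0.0161, 0.0951]
tool_rot: [0.002, 0.175, 0.985, 0.001]
contact_force: [-2.2, 2.8, 17.1]
gripper_width: 0.402
grasp_force: 39.0
```

Call:
apply_moves([
  [0.5,[0,0,0],0],
  [0.2,[0,0,0],0],
  [0,[0,0,0],0],
  [0,[0,0,0],0],
  [0,[0,0,0],0],
  [0,[0,0,0],0],
  [0,[0,0,0],0],
])

```text
t: 20.7
eef_pos: [0.5478, -0.0184, 0.0924]
tool_rot: [-0.0, 0.176, 0.984, -0.0]
contact_force: [-0.7, -0.4, 0.3]
gripper_width: 0.999
grasp_force: 0.0
```

Run:
```python
from h import *
go((cl(-.12,0,.096),1.217+np.pi/2))
S=bot.read_camera("scene");u=proj(S,[cl(.05,0,.05)])[0].astype(int)
cv2.imwrite('pics/s5.png',cv2.resize(S['color'][u[1]-30:u[1]+30,u[0]-40:u[0]+40,::-1],None,fx=10,fy=10,interpolation=cv2.INTER_CUBIC))
```

```text
at [ 0.5478 -0.0184  0.0924] yaw 2.788 w 84.9 F [-0.7 -0.4  0.3] t 20.7
to [ 0.548 -0.018  0.096] shift [-0.003  0.001 -0.018] turn 0.0
```

View pics/s5.png

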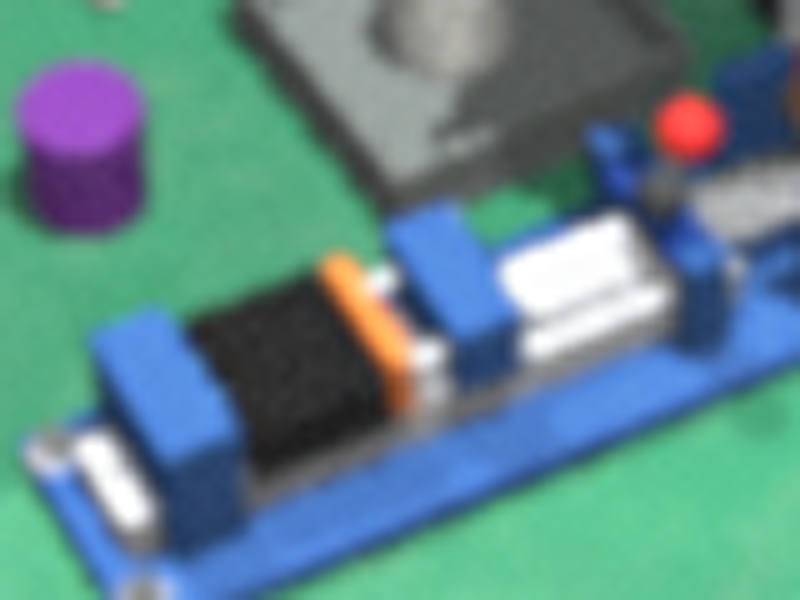

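The pad is still out and the heat sink is at or almost at the fixed jaw, so a third squeeze is needed.

Call:
apply_moves([
  [0.3,[0,0,0],0],
  [0.5,[0,0,0],0],
  [0.7,[0,0,0],0],
  [1,[0,0,0],0],
  [1,[0,0,0],0],
  [1,[0,0,0],0],
  [1,[0,0,0],0],
  [1,[0,0,0],0],
])

```text
t: 21.55
eef_pos: [0.5499, -0.016, 0.0954]
tool_rot: [0.002, 0.175, 0.985, 0.001]
contact_force: [-5.6, 2.5, 20.4]
gripper_width: 0.412
grasp_force: 39.0
```

Call:
apply_moves([
  [0.5,[0,0,0],0],
  [0.2,[0,0,0],0],
  [0,[0,0,0],0],
  [0,[0,0,0],0],
  [0,[0,0,0],0],
  [0,[0,0,0],0],
  [0,[0,0,0],0],
])

```text
t: 22.25
eef_pos: [0.5478, -0.0184, 0.0924]
tool_rot: [-0.0, 0.176, 0.984, -0.0]
contact_force: [-0.1, 0.7, -0.7]
gripper_width: 1.002
grasp_force: 0.0
```

```bash
cat >> h.py <<'E'
def gap():
    """colours along the bar's top line z=60 and z=50; clamp x where each colour class holds"""
    S=bot.read_camera("scene");hsv=cv2.cvtColor(cv2.GaussianBlur(S["color"],(1,1),0),cv2.COLOR_RGB2HSV)
    for y in(-.01,0,.01):
        s=""
        for x in np.arange(.02,.135,.0015):
            u=proj(S,[cl(x,y,.058)]).astype(np.float32);h,sa,v=cv2.remap(hsv,u[:,:1],u[:,1:],cv2.INTER_NEAREST)[0,0]
            s+="O" if h<20 and sa>130 and v>90 else "B" if 95<h<130 and sa>110 else "k" if v<80 else "w" if sa<70 and v>130 else "."
        print(y,s)
E
python3 -c "
from h import *
gap()
p=cv2.imread('pics/s5.png')"
```

```text
-0.01 ............BBBBBBBBBBBBBBBB...OOOOOOOkkkkkkkkkkkkkkkkkkkkkkkkkBBBBBBBBBBBBBB
0 .BBBBBBBBBBBBBBBBBBBBBBBBBBBwwOOOOOOOOkkkkkkkkkkkkkkkkkkkkkkkkBBBBBBBBBBBBBBB
0.01 wwwwwwwwwwwww...BBBBBBBBBBBBBwOOOOOOOOOOkkkkkkkkkkkkkkkkkkkkkkkBBBBBBBBBBBBBB
```

Run:
```python
from h import *
S=bot.read_camera("scene");u0=proj(S,[cl(.05,0,.05)])[0].astype(int)
im=S["color"].copy();old=cv2.resize(cv2.imread("pics/s5.png"),(80,60),interpolation=cv2.INTER_AREA)[:,:,::-1]
pre=im.copy();pre[u0[1]-30:u0[1]+30,u0[0]-40:u0[0]+40]=old
for name,c in(("before",pre),("now",im)):
    hsv=cv2.cvtColor(c,cv2.COLOR_RGB2HSV)
    for y in(-.01,0,.01,.015):
        s=""
        for x in np.arange(.02,.135,.0015):
            u=proj(S,[cl(x,y,.058)]).astype(np.float32);h,sa,v=cv2.remap(hsv,u[:,:1],u[:,1:],cv2.INTER_LINEAR)[0,0]
            s+="O" if h<20 and sa>130 and v>90 else "B" if 95<h<130 and sa>110 else "k" if v<80 else "w" if sa<70 and v>130 else "."
        print(name,y,s)
```

```text
before -0.01 ...BBBBBBBBBBBBBBBBB.wwwwww..OOOOOO.kkkkkkkkkkkkkkkkkkkkkkkkkkkBBBBBBBBBBBBBB
before 0 BBBBBBBBBBBBBBBBBBBBBB..www..OOOOOOOkkkkkkkkkkkkkkkkkkkkkkkkkkkBBBBBBBBBBBBBB
before 0.01 wwww.BBBBBBBBBBBBBBBBBB..w..OOOOOOOOkkkkkkkkkkkkkkkkkkkkkkkkkk.BBBBBBBBBBBBBB
before 0.015 wwwww.BBBBBBBBBBBBBBBB...w...OOOOOOOkkkkkkkkkkkkkkkkkkkkkkkkkkkBBBBBBBBBBBBBB
now -0.01 .............BBBBBBBBBBBBBBB...OOOOOOO.kkkkkkkkkkkkkkkkkkkkkkkkBBBBBBBBBBBBBB
now 0 BBBBBBBBBBBBBBBBBBBBBBBBBBBB...OOOOOOO.kkkkkkkkkkkkkkkkkkkkkkkkBBBBBBBBBBBBBB
now 0.01 wwwwwwwwwwwwww.BBBBBBBBBBBBB....OOOOOOOkkkkkkkkkkkkkkkkkkkkkkk.BBBBBBBBBBBBBB
now 0.015 wwwwwwwwwwwwww.BBBBBBBBBBBBB...OOOOOOO.kkkkkkkkkkkkkkkkkkkkkkkkBBBBBBBBBBBBBB
```

The pad now looks pushed back about 5–8 mm, which is too close to the limit to rely on. I'll give one more, gentler squeeze for margin.

Call:
apply_moves([
  [0.3,[0,0,0],0],
  [0.5,[0,0,0],0],
  [0.7,[0,0,0],0],
  [1,[0,0,0],0],
  [1,[0,0,0],0],
  [1,[0,0,0],0],
  [1,[0,0,0],0],
  [1,[0,0,0],0],
], squeeze=30)

```text
t: 23.15
eef_pos: [0.5501, -0.0161, 0.0956]
tool_rot: [0.002, 0.175, 0.985, 0.001]
contact_force: [-4.6, 2.9, 22.5]
gripper_width: 0.425
grasp_force: 29.4
```

Call:
apply_moves([
  [0.5,[0,0,0],0],
  [0.2,[0,0,0],0],
  [0,[0,0,0],0],
  [0,[0,0,0],0],
  [0,[0,0,0],0],
  [0,[0,0,0],0],
  [0,[0,0,0],0],
])

```text
t: 23.85
eef_pos: [0.5478, -0.0184, 0.0923]
tool_rot: [-0.0, 0.176, 0.984, -0.0]
contact_force: [-0.3, 0.7, 0.5]
gripper_width: 0.998
grasp_force: 0.0
```

```bash
python3 -c "
from h import *
gap();gap()
S=bot.read_camera('scene');print([(n,[(np.round(d['point'],3).tolist(),round(d['confidence'],2)) for d in bot.look_for(S,n)][:3]) for n in('heat_sink','lock_knob')])
go((cl(-.12,0,.215),1.217+np.pi/2))"
```

```text
-0.01 .............BBBBBBBBBBBBBBB...OOOOOOOkkkkkkkkkkkkkkkkkkkkkkkkkBBBBBBBBBBBBBB
0 .BBBB...BBB.BBBBBBBBBBBBBBBB....OOOOOOkkkkkkkkkkkkkkkkkkkkkkkkBBBBBBBBBBBBBBB
0.01 wwwwwwwwwwwwwwwwBBBBBBBBBBBBB..OOOOOOOOOkkkkkkkkkkkkkkkkkkkkkkkBBBBBBBBBBBBBB
-0.01 .............BBBBBBBBBBBBBBB...OOOOOOOkkkkkkkkkkkkkkkkkkkkkkkkkBBBBBBBBBBBBBB
0 .BBBB...BBB.BBBBBBBBBBBBBBBB....OOOOOOkkkkkkkkkkkkkkkkkkkkkkkkBBBBBBBBBBBBBBB
0.01 wwwwwwwwwwwwwwwwBBBBBBBBBBBBBw.OOOOOOOOOkkkkkkkkkkkkkkkkkkkkkkkBBBBBBBBBBBBBB
[('heat_sink', [([0.616, 0.185, 0.053], 0.75), ([0.606, -0.285, 0.042], 0.73)]), ('lock_knob', [([0.563, 0.072, 0.097], 0.44)])]
at [ 0.548  -0.0182  0.0925] yaw 2.788 w 84.7 F [-0.5  0.9 -0.7] t 24.1
to [ 0.548 -0.018  0.215] shift [-0.003 -0.    -0.613] turn 0.0
```

The fourth squeeze left the jaw in the same place, so the pad is at its limit (full travel less ratchet slip). Now the lock lever: rise, go to its +y side, shut the fingers and sweep towards −y.

Call:
apply_moves([
  [0,[0,0,-0.1],0],
  [0,[0,0,-0.3],0],
  [0,[0,0,-0.5],0],
  [0,[0,0,-0.61],0],
  [0,[0,0,-0.61],0],
  [0.5,[0.2,0.2,-0.61],0],
  [1,[0.375,0.42,-0.61],0],
  [1,[0.375,0.42,-0.61],0],
  [1,[0.375,0.42,-0.61],0],
  [1,[0.375,0.42,-0.61],0],
  [1,[0.375,0.42,-0.61],0],
  [1,[0.375,0.42,-0.61],0],
])

```text
t: 25.3
eef_pos: [0.5071, 0.0849, 0.2141]
tool_rot: [-0.0, 0.177, 0.984, -0.0]
contact_force: [-0.3, -0.9, -0.5]
gripper_width: 0.0
grasp_force: 0.0
```

```bash
python3 -c "
from h import *
a=1.217+np.pi/2
S=bot.read_camera('scene');print([(n,[(np.round(d['point'],3).tolist(),round(d['confidence'],2)) for d in bot.look_for(S,n)][:3]) for n in('heat_sink','lock_knob','trigger')])
go((cl(-.036,.075,.085),a),(cl(-.036,.002,.085),a))"
```

```text
[('heat_sink', [([0.618, 0.181, 0.053], 0.83)]), ('lock_knob', [([0.575, 0.076, 0.034], 0.62), ([0.566, 0.073, 0.096], 0.53)]), ('trigger', [([0.534, -0.032, 0.097], 0.75)])]
at [0.5068 0.086  0.2144] yaw 2.787 w -0.1 F [ 0.3 -0.1 -0.1] t 25.5
to [0.507 0.086 0.085] shift [-0.001  0.002  0.647] turn -0.0
to [0.576 0.061 0.085] shift [-0.365  0.    -0.   ] turn -0.0
```

Call:
apply_moves([
  [1,[0,0,0.2],0],
  [1,[0,0,0.4],0],
  [1,[0,0,0.55],0],
  [1,[0,0,0.645],0],
  [1,[0,0,0.645],0],
  [1,[0,0,0.645],0],
])

```text
t: 26.1
eef_pos: [0.5069, 0.0868, 0.0859]
tool_rot: [-0.0, 0.176, 0.984, 0.0]
contact_force: [-0.7, -0.7, 0.5]
gripper_width: -0.002
grasp_force: 0.0
```

Call:
apply_moves([
  [1,[-0.06,0,0],0],
  [1,[-0.12,0,0],0],
  [1,[-0.17,0,0],0],
  [1,[-0.21,0,0],0],
  [1,[-0.25,0,0],0],
  [1,[-0.28,0,0],0],
  [1,[-0.31,0,0],0],
  [1,[-0.33,0,0],0],
  [1,[-0.345,0,0],0],
  [1,[-0.355,0,0],0],
  [1,[-0.365,0,0],0],
  [1,[-0.365,0,0],0],
])

```text
t: 27.3
eef_pos: [0.5752, 0.0611, 0.0854]
tool_rot: [-0.0, 0.176, 0.984, -0.0]
contact_force: [-0.5, 0.1, -0.6]
gripper_width: -0.001
grasp_force: 0.2
```

```bash
python3 -c "
from h import *
a=1.217+np.pi/2
go((cl(-.036,.002,.085),a))"
```

```text
at [0.5752 0.0611 0.0854] yaw 2.788 w -0.1 F [-0.5  0.1 -0.6] t 27.3
to [0.576 0.061 0.085] shift [-0.002  0.     0.002] turn 0.0
```

No stop felt yet, so I'll push a few millimetres more while watching the force.

Call:
apply_moves([
  [1,[-0.01,0,0],0],
  [1,[-0.02,0,0],0],
  [1,[-0.02,0,0],0],
])

```text
t: 27.6
eef_pos: [0.5761, 0.0609, 0.0851]
tool_rot: [-0.002, 0.175, 0.985, -0.0]
contact_force: [-9.1, 1.7, 4.1]
gripper_width: -0.0
grasp_force: 4.5
```

```bash
cat >> h.py <<'E'
def red():
    for n in("scene","top"):
        p=bot.read_camera(n);hsv=cv2.cvtColor(p["color"],cv2.COLOR_RGB2HSV);u=proj(p,[cl(-.036,0,.095)])[0]
        m=((hsv[...,0]<8)|(hsv[...,0]>172))&(hsv[...,1]>150)&(hsv[...,2]>90);ys,xs=np.nonzero(m);k=np.hypot(xs-u[0],ys-u[1])<22
        if k.sum():
            w=ray(p,(xs[k].mean(),ys[k].mean()),.095);d=w[:2]-B[:2];c,s=np.cos(B[2]),np.sin(B[2]);print(n,k.sum(),"knob clamp xy",np.round([d@[c,s],d@[-s,c]],4))
E
python3 -c "
from h import *
go();red()"
```

```text
at [0.5761 0.0609 0.0851] yaw 2.79 w -0.0 F [-9.1  1.7  4.1] t 27.6
```

The push met the stop at 9 N. Backing away and checking.

Call:
apply_moves([
  [1,[0.05,0,0],0],
  [1,[0.2,0,0],0],
  [1,[0.3,0,0],0],
  [1,[0.3,0,-0.2],0],
  [1,[0.3,0,-0.4],0],
  [1,[0.3,0,-0.65],0],
  [1,[0.5,0,-0.65],0],
  [1,[0.5,0,-0.65],0],
  [1,[0.5,0,-0.65],0],
])

```text
t: 28.6
eef_pos: [0.4848, 0.0944, 0.2159]
tool_rot: [0.001, 0.175, 0.985, -0.001]
contact_force: [0.3, -0.8, -0.4]
gripper_width: 0.0
grasp_force: 0.0
```

```bash
python3 -c "
from h import *
go();red();gap()
for c in('scene','top'):
  S=bot.read_camera(c);print(c,[(n,[(np.round(d['point'],3).tolist(),round(d['confidence'],2)) for d in bot.look_for(S,n)][:5]) for n in('heat_sink','lock_knob','trigger','screw_tub','relay_box','usb_dongle','driver_blue')])
for l in(0,.06,.7,.9): print(l,-.046*np.sin(l-.45))"
```

```text
at [0.4848 0.0944 0.2159] yaw 2.789 w 0.0 F [ 0.3 -0.8 -0.4] t 28.6
scene 19 knob clamp xy [-0.0377 -0.0188]
top 36 knob clamp xy [-0.034  -0.0194]
-0.01 .............BBBBBBBBBBBBBBB...OOOOOOOkkkkkkkkkkkkkkkkkkkkkkkkkBBBBBBBBBBBBBB
0 .BBBB...BBB.BBBBBBBBBBBBBBBB....OOOOOOkkkkkkkkkkkkkkkkkkkkkkkkBBBBBBBBBBBBBBB
0.01 wwwwwwwwwwwwww..BBBBBBBBBBBBB..OOOOOOkkkkkkkkkkkkkkkkkkkkkkkkkkBBBBBBBBBBBBBB
scene [('heat_sink', [([0.614, 0.188, 0.052], 0.82)]), ('lock_knob', [([0.756, 0.234, 0.022], 0.65), ([0.586, 0.066, 0.078], 0.6), ([0.576, 0.078, 0.035], 0.59)]), ('trigger', [([0.757, 0.234, 0.025], 0.61)]), ('screw_tub', [([0.567, 0.345, 0.04], 0.81), ([0.695, 0.026, 0.047], 0.72), ([0.679, 0.323, 0.045], 0.71)]), ('relay_box', [([0.608, -0.283, 0.039], 0.95)]), ('usb_dongle', [([0.76, 0.234, 0.022], 0.41)]), ('driver_blue', [([0.759, 0.233, 0.023], 0.52)])]
top [('heat_sink', [([0.635, 0.186, 0.046], 0.6), ([0.568, 0.02, 0.037], 0.41)]), ('lock_knob', [([0.587, 0.056, 0.095], 0.42)]), ('trigger', [([0.534, -0.034, 0.115], 0.55)]), ('screw_tub', [([0.692, 0.318, 0.041], 0.84), ([0.736, 0.146, 0.042], 0.68), ([0.576, 0.335, 0.044], 0.67), ([0.699, 0.023, 0.051], 0.53)]), ('relay_box', [([0.614, -0.285, 0.04], 0.89)]), ('usb_dongle', [([0.81, 0.055, 0.011], 0.43)]), ('driver_blue', [([0.759, 0.231, 0.022], 0.91)])]
0 0.02000841456911659
0.06 0.017488667095665426
0.7 -0.011380582125708052
0.9 -0.02000841456911659
```

The knob reads clamp y ≈ −19 mm, so the lock is at about 0.88 rad. The jaw's rear edge moved about 14 mm while the pad face moved about 4 mm, so the pad is pushed back about 10 mm. The bystanders haven't moved and the tub is in the tray, so I'm handing in.

```bash
python3 -c "
from station import bot
print(bot.hand_in())"
```

```text
the job is handed in; nothing more can be done
None
```

I handed the job in at about 29 s of the 72 s allowed: the tub is upright in the tray, the heat sink is clamped against the fixed jaw with its pad pushed back about 10 mm after four squeezes, the lock lever is thrown to about 0.88 rad, and the camera checks showed no bystander moved; the hand-in returned no verdict.

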